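# Seat a bar against the hidden stop of a stamping jig and stamp it

## Robot

A 7-joint arm with a two-finger parallel gripper is mounted at the origin on a cart in front of the work surface, level with it; the furniture and walls round the work are solid. World frame = base frame: x ahead of the robot, y to its left, z up, the work surface at z = 0. Lengths are in m, angles in rad, forces in N, time in s.
With the tool pointing down it reaches from about 0.35 to 0.9 m from the base axis. Payload 8.1 kg.
Tool frame: the origin (TCP) lies midway between the tips of the shut fingers; the grasp point (between the pads) lies arm.grasp_offset behind it (arm.grasp_offset is the distance from the TCP to the grasp point, in m); z points along the fingers, y is the line along which they close (so a half turn about z gives the same grasp; the last joint's range is limited). The gripper opens to 92 mm and grips with 3 to 60 N. Pads are 19 mm wide; open, the fingers measure 130 mm over their backs; the gripper's body (75 mm by 190 mm) begins 47 mm behind the grasp point.
Start: joints at [-1.343, 0.434, 0.025, 1.573, -0.012, 1.134, -0.075], TCP at [0.203, 0.591, 0.206] pointing down, gripper open.
Joint ranges: [-2.62, 2.62], [-0.44, 2.09], [-1.27, 1.32], [0.08, 2.57], [-1.32, 4.46], [0.12, 2], [-2.74, 2.74]. Speed limits (rad/s): [2.22, 2.22, 3.01, 3.01, 3.14, 3.14, 3.14].

## Interface

Orientations are given as a rotation vector (axis times angle).
In Python, from cell import observe, imaging, arm gives the robot as it stands.
- The arm moves only by the tool apply_moves, never from a script. Its argument "commands" is a list of rows, each a list of 5 numbers: the opening in per cent of the stroke, from 0 (shut) to 100 (fully open), then the shift along the world's x, y, z in units of 0.06 m (1.0 is 0.06 m), then the turn about the world's z in units of 0.5 rad (1.0 is 0.5 rad). A call has 1 to 12 rows; each row shifts and turns the commanded pose from where the row before left it; what a row does not reach is not made up. A row lasts 1/8 s, in which the tool goes at most 62.5 mm and 10.7 degrees, less where a joint would pass 70% of its speed; a pose out of reach is approached as far as the arm can. A call with a number of a shift or a turn outside -1 to 1 is refused whole. A call with a gripper value outside its range is refused whole. The fingers move at their own pace and stop on an object; "newtons" is the grip in N (left out, the last holds). Time passes only in rows, so rows that do not move let the fingers close. It gives the time, the measured TCP pose, the force, the opening and the grip force at its end, in the units of the state.
- observe(): the state, without advancing time (a new reading comes with each control period).
- imaging.get_image(name): name is "scene" or "side" or "wrist"; returns (picture, depth): 384x512x3 uint8, red, green, blue; 384x512 float32, m along the optical axis (not along the pixel's ray), 0 where there is no reading.
- imaging.camera_params(name): a dict with "camera_matrix" (3x3 intrinsics, pixels), "dist" ([k1, k2, p1, p2, k3] as OpenCV has them; the pictures are not rectified), "origin" and "rotation" of the camera in the world; the wrist camera has in their place "tool_from_camera" (4x4, takes a point from camera to tool coordinates, whose origin is the TCP and whose axes are the flange's). Camera axes: x right, y up, looking along -z (the intrinsics and any distortion apply to the point x, -y, -z); pixel columns grow to the right and rows downward; lengths in m; the calibration is good to about 2 mm. A picture is of the moment at which its call begins: read the wrist's pose just before it. camera_params takes no time and is no camera call.
- arm.sign_off(): hands the job in; it is judged then, once.
The state is a dict: "clock": time; "joints": joint angles; "dq": joint speeds; "joint_efforts": joint torques, N m; "position": TCP position; "ee_rot": TCP orientation; "force": force on the tool from outside, world axes, zero at the start; "ft_torque": the same for the moment, N m; "width": opening from 0.0 (shut) to 1.0 (fully open); "gripper_force": force on a finger pad.
Only numpy, scipy, OpenCV 4.12 (cv2) and the standard library are available. Lean on these libraries where they do the work, as an engineer would, in place of code of your own. Each camera call takes 0.05 s, during which the arm holds its last target. There are 200 camera calls.

## Task

Take the narrower of the two loose bars and slide it nose first into the blind slot of the stamping jig until you feel it touch the hidden stop, gently, so that the stop is not shoved back; leave the wider bar alone. Then hold the stamp upright and press it firmly (about 10 N) on the round mark on the bar's tail, lift it off without sliding it and without drawing the bar from the stop, and stand the stamp upright on the table again.

Things in the scene. Friction and masses are not known exactly. Their poses are not given: they have to be found in the camera images.
- jig: Stamping jig, fixed. Dark steel base plate 230 x 74 mm, 12 mm thick; its top is a bare ledge on the near half, from the slot's mouth 115 mm to -x. On the far half stands an aluminium tunnel, 68 mm wide, 115 mm long, top 44.5 mm above the table, closed at its far end. Origin: on the table under the slot's mouth; +x points into the slot, z up
- slot_mouth (a point): Middle of the slot's floor at its mouth, 12 mm above the table: (0, 0, 12 mm) in the jig's frame, axes as the jig's. The slot is 27 mm wide, 22 mm high; its floor is the base plate's top. Two guide cheeks, 22 mm high, flare from the mouth 17 mm back to -x, opening to about 35 mm
- slot_back (a point): Inner face of the tunnel's closed end, 105 mm beyond the mouth. The bar never gets there: an unseen flat stop in the slot has its face (stop_face, not measured) 45 to 70 mm beyond the mouth, different each time. Friction holds the stop; it gives way at about 45 N, while a push of 5 to 25 N does not move it. Before the stop the slot is smooth (rubbing of 1 to 2 N), unless the bar catches at the mouth
- bar: The narrower loose aluminium bar, 140 mm long, 24 mm wide, 18 mm high, 0.16 kg, lying flat on the table with the mark up. Origin: middle of its underside; +x along its length to the nose, z up. The last 12 mm of the nose are 18 mm wide and 14 mm high (2 mm short of the underside too). On top at the tail, 45 mm behind the middle, is a round mark (dark ring 21 mm across)
- bar_nose (a point): Middle of the bar's nose end face, 70 mm from the bar's origin along +x, 9 mm above its underside
- bar_spot (a point): Centre of the round mark on the bar's upper face, 25 mm from the tail's end: in the bar's frame (-45, 0, 18 mm)
- wide_bar: The wider bar, otherwise of the same shape (140 x 36 x 18 mm, mark too): does not fit the slot; leave it alone. Origin: middle of its underside, +x to its nose
- stamp: Round hand stamp standing upright on the table: steel foot 23 mm across and 26 mm high, above it a wooden cylindrical grip 26 mm across up to 80 mm; 0.09 kg. Origin: centre of the flat stamping face underneath; z up along its axis
There are look-alikes about, which are no part of the job. What is shaped like the stamp but green is not meant.

How it is judged:
On the way, in this order (a step that is already met when the one before it is completed fails the run):
1. the narrow bar is home in the slot: nose within 2.5 mm of the stop (x of stop_face in the frame of bar between 0.066 and 0.0725 m and y of bar_nose in the frame of jig between -0.004 and 0.004 m and angle between the x axis of bar and the x axis of jig, either way round below 0.08 rad and x of bar_nose in the frame of jig above 0.035 m), for 0.2 s.
2. the stamp, upright within 6 degrees, is pressed on the bar's mark with more than 6 N while the bar is home (all of step 1 and x of stamp in the frame of bar between -0.052 and -0.038 m and y of stamp in the frame of bar between -0.007 and 0.007 m and contact force between stamp and bar above 6 N and angle between stamp's own z axis and vertical below 0.1 rad), for 0.2 s.
At the end, for the whole second after the job is handed in: The narrow bar lies flat on the jig's floor, in line with the slot (within 4 mm and 0.08 rad), its nose within 2.5 mm of the hidden stop; the stamp stands upright (within 0.1 rad) on the table; both are at rest (all of step 1 and height (world z) of bar between 0.01 and 0.0145 m and angle between bar's own z axis and vertical below 0.06 rad and height (world z) of stamp below 0.004 m and angle between stamp's own z axis and vertical below 0.1 rad and linear speed of each of stamp, bar below 0.02 m/s); the robot touches nothing.
It fails at once if the stop is shoved back more than 3 mm (distance of stop_face from where it was at the start of the episode above 0.003 m).
It fails at once if the wider bar is moved more than 15 mm (distance of wide_bar from where it was at the start of the episode above 0.015 m).
It fails at once if the stamp bears on the bar (over 2 N) more than 7 mm off the mark, along or across: misplaced or slid (contact force between stamp and bar above 2 N and not (x of stamp in the frame of bar between -0.052 and -0.038 m and y of stamp in the frame of bar between -0.007 and 0.007 m)).
It fails at once if the stamp is driven into the bar with more than 60 N (contact force between stamp and bar above 60 N).
It also fails if it takes over 72 s, if anything falls off the work surface, if the arm or the gripper's body presses on something with over 40 N, if the wrist force passes 120 N, or if a joint passes its speed limit or range.

## Working session

There is one attempt and no reset: what is moved stays moved. The work goes in short steps, Python scripts to look and compute and a tool call to move; the robot and the scene stay as the last step left them, time stands still between calls to the robot, and variables do not carry over. Pictures are saved under pics/ and viewed, at most 13 in all, crops included, and the job is handed in when it is done.

Besides the shell and the picture viewer there is one more tool, called after "Request:" in YAML: its name, and indented under it one key for each argument. apply_moves: Moves the arm, as the interface text tells. Its arguments: {"type":"object","properties":{"commands":{"type":"array"},"newtons":{"type":"number"}},"required":["commands"]}

```bash
mkdir -p pics; ls
cat > h.py <<'E'
import numpy as np, cv2
from cell import observe, imaging, arm
from scipy.spatial.transform import Rotation as R
def cam(name):
    p=imaging.camera_params(name)
    K=np.array(p["camera_matrix"]);d=np.array(p["dist"],float)
    if "origin" in p:
        o=np.array(p["origin"]);Rm=np.array(p["rotation"]); 
        if Rm.shape!=(3,3): Rm=R.from_rotvec(Rm).as_matrix()
    else:
        s=observe();T=np.array(p["tool_from_camera"]);Rt=R.from_rotvec(s["ee_rot"]).as_matrix()
        o=Rt@T[:3,3]+np.array(s["position"]);Rm=Rt@T[:3,:3]
    return K,d,o,Rm
def rays(c,uv):
    K,d,o,Rm=c
    n=cv2.undistortPoints(np.array(uv,float).reshape(-1,1,2),K,d).reshape(-1,2)
    return np.c_[n[:,0],-n[:,1],-np.ones(len(n))]@Rm.T
def atz(c,uv,z):
    r=rays(c,uv);o=c[2];return o+r*((np.asarray(z)-o[2])/r[:,2])[:,None]
def proj(c,P):
    K,d,o,Rm=c
    q=(np.array(P,float).reshape(-1,3)-o)@Rm; q=q*[1,-1,-1]
    return cv2.projectPoints(q,np.zeros(3),np.zeros(3),K,d)[0].reshape(-1,2)
def snap(name,tag):
    c=cam(name);im,dep=imaging.get_image(name)
    cv2.imwrite(f"pics/{tag}.png",im[:,:,::-1]);np.savez(f"pics/{tag}.npz",im=im,dep=dep,K=c[0],d=c[1],o=c[2],R=c[3])
    return c,im,dep
def load(tag):
    z=np.load(f"pics/{tag}.npz");return (z["K"],z["d"],z["o"],z["R"]),z["im"],z["dep"]
E
python3 - <<'E'
from h import *
print(observe(),arm.grasp_offset)
a=snap("scene","s0");b=snap("side","d0");print(a[0],b[0])
w=snap("wrist","w0");print(w[0])
E
```

```text
pics
{'clock': 0.0, 'joints': array([-1.34257199,  0.43522261,  0.02493897,  1.57408521, -0.01162043,
        1.13401809, -0.07508971]), 'dq': array([-1.32547103e-03,  8.89710830e-05, -6.68426710e-04,  8.03052284e-04,
        8.69511857e-04, -3.33615802e-04, -3.98561446e-04]), 'joint_efforts': array([ 3.77755214e-04, -6.67834926e+01,  9.85152237e-01, -3.14468694e+01,
       -6.05250383e-02,  4.24234977e-02,  1.73832527e-04]), 'position': array([0.20286752, 0.59058005, 0.20524944]), 'ee_rot': array([-5.17323730e-01, -3.09855195e+00,  2.48372173e-03]), 'force': array([ 0.67915202,  0.04046136, -0.51452712]), 'ft_torque': array([0.00302181, 0.00363974, 0.0113871 ]), 'gripper_force': 0.0, 'width': 0.9998580042184241} 0.0188
(array([[443.72689231,   0.        , 252.04532636],
       [  0.        , 443.72689231, 184.10396355],
       [  0.        ,   0.        ,   1.        ]]), array([-0.02620805,  0.        ,  0.        ,  0.        ,  0.        ]), array([ 0.08557542, -0.72085167,  0.70428636]), array([[ 0.74566202,  0.43191383, -0.50738407],
       [-0.66612888,  0.5016426 , -0.5519302
[... 195 characters left out ...]
1.        ]]), array([-0.08565737,  0.        ,  0.        ,  0.        ,  0.        ]), array([0.51915342, 0.70074273, 0.65747012]), array([[-0.99882863,  0.02011914, -0.04400658],
       [-0.04742261, -0.5877449 ,  0.80765527],
       [-0.00961531,  0.80879612,  0.58801053]]))
(array([[336.5762431 ,   0.        , 250.92759474],
       [  0.        , 336.5762431 , 197.87746814],
       [  0.        ,   0.        ,   1.        ]]), array([-0.09752752,  0.        ,  0.        ,  0.        ,  0.        ]), array([0.12832388, 0.61616065, 0.38574297]), array([[ 0.32434692, -0.9045985 , -0.27658748],
       [ 0.94593748,  0.30981059,  0.09601918],
       [-0.00116908, -0.29277799,  0.95617973]]))
```

Run:
```python
from h import *
a=load("s0")[1];b=load("d0")[1]
for n,i in(("s0b",a),("d0b",b)): cv2.imwrite(f"pics/{n}.png",cv2.resize(i[:,:,::-1],(800,600),interpolation=cv2.INTER_CUBIC))
```

```text
(no output)
```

View pics/s0b.png

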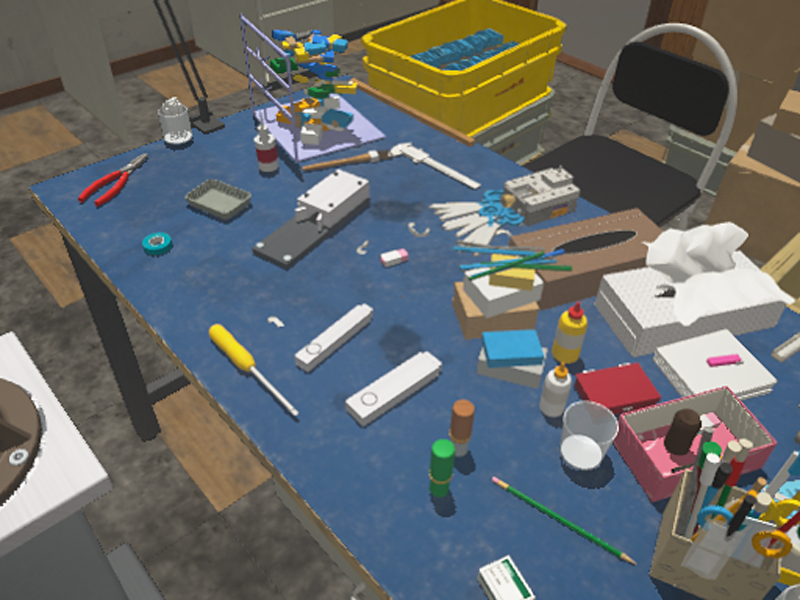

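View pics/d0b.png

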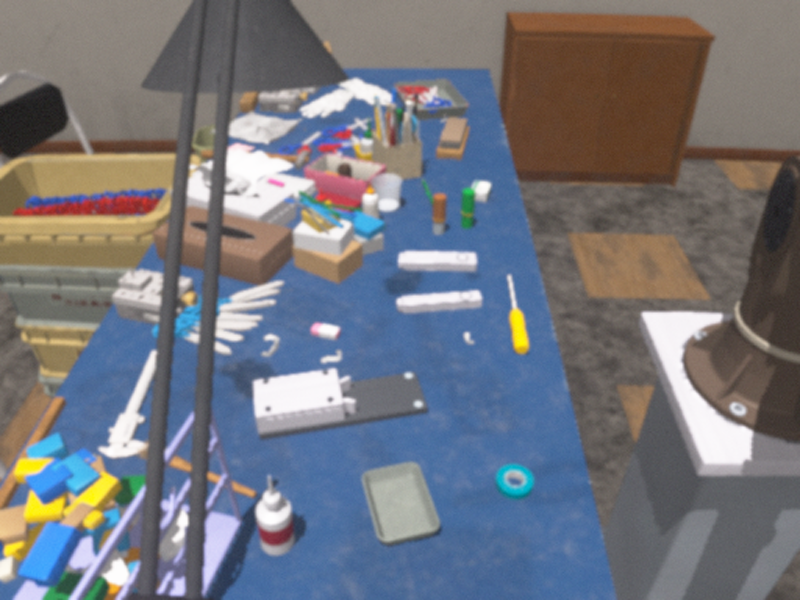

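The scene view shows the jig at about (315,220), the narrow bar at (335,337), the wide bar at (395,387) and the brown/steel stamp at (461,425). The green look-alike is at (441,465). I'll measure the positions from the depth clouds.

```bash
cat >> h.py <<'E'
def cloud(c,dep):
    v,u=np.mgrid[:dep.shape[0],:dep.shape[1]]
    r=rays(c,np.c_[u.ravel(),v.ravel()])
    P=c[2]+r*dep.ravel()[:,None]; P[dep.ravel()==0]=np.nan
    return P.reshape(dep.shape+(3,))
def boxes(P,zlo,zhi,minn=60,ok=None):
    m=(P[...,2]>zlo)&(P[...,2]<zhi)&(P[...,0]>0.25)&(P[...,0]<0.95)
    if ok is not None:m&=ok
    n,l,s,ce=cv2.connectedComponentsWithStats(m.astype(np.uint8),connectivity=4)
    for i in range(1,n):
        if s[i,4]>minn:
            Q=P[l==i]; (cx,cy),(w,h),a=cv2.minAreaRect((Q[:,:2]*1000).astype(np.float32))
            if max(w,h)<260: print("px",ce[i].round(),s[i,4],"c",round(cx,1),round(cy,1),"size",round(w,1),round(h,1),"ang",round(a,1),"z",np.median(Q[:,2]).round(4))
E
python3 - <<'E'
from h import *
for t in("s0","d0"):
    c,im,dep=load(t);P=cloud(c,dep);print(t, np.nanmedian(P[200:300,150:250,2]))
    for lo,hi in((.007,.0145),(.0145,.022),(.04,.05),(.06,.085)): print(lo);boxes(P,lo,hi,80)
E
```

```text
s0 -0.0010805466611937264
0.007
px [132.  78.] 112 c 669.6 495.3 size 60.8 50.5 ang 87.6 z 0.0089
px [ 71. 115.] 225 c 440.7 422.3 size 170.6 52.0 ang 25.8 z 0.0092
px [138. 121.] 103 c 556.8 261.7 size 48.9 104.5 ang 53.2 z 0.0104
px [189. 152.] 858 c 599.0 65.6 size 172.7 75.4 ang 13.9 z 0.0099
px [100. 154.] 138 c 401.2 197.0 size 45.4 43.6 ang 53.4 z 0.0097
px [252. 164.] 86 c 671.4 -82.7 size 22.9 42.7 ang 72.6 z 0.0102
px [363. 191.] 86 c 801.8 -329.9 size 9.6 99.1 ang 64.3 z 0.0105
px [402. 216.] 91 c 796.5 -432.0 size 83.1 31.3 ang 89.8 z 0.0104
px [163. 239.] 184 c 365.0 -136.6 size 18.9 179.2 ang 5.4 z 0.0116
px [430. 240.] 87 c 784.3 -514.7 size 79.6 4.9 ang 66.3 z 0.0108
px [251. 254.] 148 c 487.2 -301.7 size 33.9 141.5 ang 76.8 z 0.0107
px [324. 240.] 93 c 613.9 -372.4 size 6.9 81.3 ang 28.9 z 0.011
px [462. 268.] 91 c 766.7 -601.0 size 29.8 63.9 ang 7.4 z 0.011
px [454. 268.] 81 c 749.4 -589.4 size 19.1 24.7 ang 66.2 z 0.013
px [410. 302.] 122 c 620.8 -568.4 size 88.9 24.5 ang 82.3 z 0.0111
px [440. 374.] 126 c 538.5 -685.1 size 8.5 75.8 ang 16.9 z 0.0111
0.0145
px [315
[... 4015 characters left out ...]
50.2 ang 80.8 z 0.0446
px [228. 107.] 324 c 652.1 -587.8 size 141.0 250.9 ang 88.2 z 0.0452
px [235. 144.] 135 c 626.9 -348.6 size 53.0 60.6 ang 57.3 z 0.0483
px [164. 164.] 142 c 799.4 -241.7 size 135.4 69.6 ang 32.0 z 0.0449
px [213. 162.] 236 c 688.7 -272.4 size 76.2 104.7 ang 59.2 z 0.0463
px [119. 185.] 126 c 903.3 -135.6 size 28.0 70.4 ang 14.7 z 0.0458
px [190. 251.] 1315 c 682.2 93.2 size 113.9 71.0 ang 14.6 z 0.0446
0.06
px [252.  93.] 326 c 589.0 -693.4 size 90.5 144.6 ang 25.6 z 0.0737
px [153. 120.] 134 c 886.4 -441.7 size 26.5 75.6 ang 75.5 z 0.0722
px [207. 150.] 443 c 694.5 -278.6 size 70.5 91.6 ang 73.8 z 0.0786
px [174. 327.] 287 c 673.5 292.0 size 35.9 32.2 ang 13.6 z 0.064
```

Request:
apply_moves:
  commands:
    - [100,0.45,-0.85,0.1,0.117]
    - [100,0.45,-0.85,0.1,0.117]
    - [100,0.45,-0.85,0.1,0.117]
    - [100,0.45,-0.85,0.1,0.117]
    - [100,0.45,-0.85,0.1,0.117]
    - [100,0.45,-0.85,0.1,0.117]
    - [100,0.45,-0.85,0.1,0.117]
    - [100,0.45,-0.85,0.1,0.117]
    - [100,0.45,-0.85,0.1,0.117]
    - [100,0.45,-0.85,0.1,0.117]
    - [100,0,0,0,0]
    - [100,0,0,0,0]

```text
clock: 1.65
position: [0.4726, 0.0815, 0.2657]
ee_rot: [0.397, -3.116, -0.001]
force: [0.6, 0.8, -0.7]
width: 1.001
gripper_force: 0.0
```

Run:
```python
from h import *
c,im,dep=snap("wrist","w1");P=cloud(c,dep)
for lo,hi in((.008,.0145),(.0145,.022),(.028,.038),(.04,.05)): print(lo);boxes(P,lo,hi,400)
cv2.imwrite("pics/w1b.png",cv2.resize(im[:,:,::-1],(800,600),interpolation=cv2.INTER_CUBIC))
```

```text
0.008
px [353. 128.] 671 c 400.4 199.1 size 45.0 44.5 ang 46.2 z 0.0135
px [490. 189.] 1386 c 439.6 425.1 size 170.1 53.4 ang 26.2 z 0.0125
px [220. 223.] 3591 c 581.5 65.0 size 135.9 72.9 ang 14.8 z 0.0134
0.0145
px [114.  35.] 882 c 365.9 -136.0 size 23.4 189.3 ang 0.1 z 0.0181
px [ 68. 124.] 2015 c 489.7 -159.6 size 140.2 26.0 ang 9.4 z 0.0195
px [354. 223.] 439 c 534.9 237.8 size 64.2 101.9 ang 18.0 z 0.0203
0.028
0.04
px [220. 277.] 602 c 635.2 79.1 size 16.9 66.9 ang 14.3 z 0.0461
px [222. 328.] 1346 c 714.9 99.8 size 51.8 68.5 ang 14.3 z 0.0463
```

View pics/w1b.png

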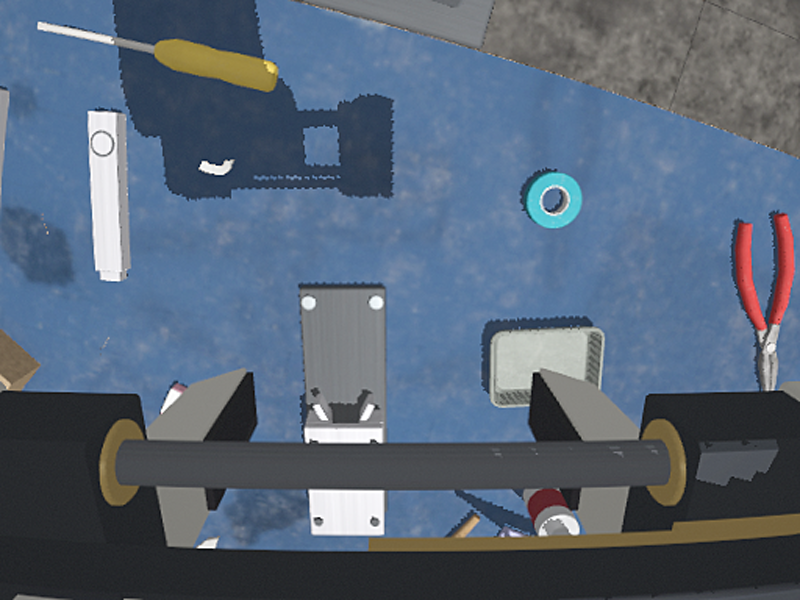

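The wrist view shows the plate's near corners at (301,287) and (386,287). The tunnel's top corners are (304,428), (384,426), (311,535) and (382,533), with the mouth at about (343,425). The narrow bar has its mark at (102,143) and its nose at (113,280), so it points away from the robot.

Run:
```python
from h import *
c,im,dep=load("w1");s=.64
n=atz(c,np.array([[301,287],[386,287]])*s,[.012]*2)*1000
t=atz(c,np.array([[304,428],[384,426],[311,535],[382,533]])*s,[.0445]*4)*1000
print(n.round(1),t.round(1)); 
pn=n[:,:2].mean(0);a=t[:2,:2].mean(0);b=t[2:,:2].mean(0)
for p,q in((pn,a),(pn,b),(a,b)): print(p.round(1),q.round(1),np.degrees(np.arctan2(*(q-p)[::-1])),np.linalg.norm(q-p))
m=atz(c,np.array([[102,143],[100,111.5],[113,281]])*s,[.018,.018,.016])*1000;print(m.round(1))
cv2.imwrite("pics/w1c.png",cv2.resize(im[170:360,180:260,::-1],None,fx=3.15,fy=3.15,interpolation=cv2.INTER_CUBIC))
P=cloud(c,dep)[...,:]; g=cv2.cvtColor(im,cv2.COLOR_RGB2GRAY)
for v in (200,215,230,245,330): # edges
    r=g[v,180:260].astype(int);d=np.abs(np.diff(r));i=np.argsort(d)[-6:];print(v,sorted((i+180).tolist()))
```

```text
[[525.   14.3  12. ]
 [506.8  84.7  12. ]] [[638.2  45.4  44.5]
 [618.7 111.9  44.5]
 [749.6  74.1  44.5]
 [729.9 138.2  44.5]]
[515.9  49.5] [628.5  78.6] 14.509864912354553 116.2197454708151
[515.9  49.5] [739.7 106.1] 14.196264144123566 230.8572026474296
[628.5  78.6] [739.7 106.1] 13.87834456622868 114.64096282258606
[[ 445.9 -167.9   18. ]
 [ 421.7 -172.9   18. ]
 [ 559.5 -146.1   16. ]]
200 [190, 191, 192, 193, 245, 247]
215 [191, 192, 193, 199, 245, 247]
230 [192, 193, 194, 205, 245, 247]
245 [186, 193, 194, 195, 245, 247]
330 [197, 198, 237, 238, 244, 245]
```

View pics/w1c.png

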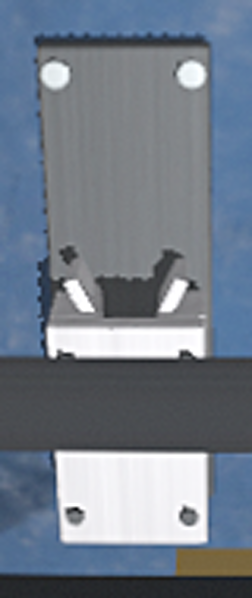

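Sizes agree (plate 230.9 mm, tunnel 115 mm). The mouth is near (0.627, 0.078) with yaw about 14.3°. The bar is at (0.490, -0.160) with yaw about 9.5°. I'll grasp it near the tail.

Request:
apply_moves:
  commands:
    - [60,-0.056,-0.6875,-0.4,-0.03]
    - [60,-0.056,-0.6875,-0.5,-0.03]
    - [60,-0.056,-0.6875,-0.5,-0.03]
    - [60,-0.056,-0.6875,-0.5,-0.03]
    - [60,-0.056,-0.6875,-0.5,-0.03]
    - [60,-0.056,-0.6875,-0.5,-0.028]
    - [60,0,0,0,0]
    - [60,0,0,0,0]

```text
clock: 2.7
position: [0.4532, -0.1647, 0.092]
ee_rot: [0.262, -3.13, -0.001]
force: [0.5, 0.5, 0.2]
width: 0.601
gripper_force: 0.0
```

Run:
```python
from h import *
s=observe();print(s["position"],np.degrees(R.from_rotvec(s["ee_rot"]).as_matrix()[:,1]@np.eye(3)).round(3)[:2], R.from_rotvec(s["ee_rot"]).as_matrix().round(4))
c,im,dep=snap("wrist","w2");P=cloud(c,dep)
boxes(P,.0145,.023,400)
cv2.imwrite("pics/w2b.png",cv2.resize(im[:,:,::-1],(640,480),interpolation=cv2.INTER_CUBIC))
```

```text
[ 0.45319122 -0.16472072  0.09203856] [-9.517 56.5  ] [[-9.861e-01 -1.661e-01 -4.000e-04]
 [-1.661e-01  9.861e-01  9.000e-04]
 [ 2.000e-04  9.000e-04 -1.000e+00]]
px [329.  97.] 2880 c 365.7 -136.0 size 22.9 189.5 ang 0.1 z 0.0189
px [102. 192.] 5288 c 471.8 -284.0 size 101.6 37.1 ang 0.0 z 0.0197
px [249. 219.] 3752 c 474.2 -163.0 size 108.9 24.1 ang 9.3 z 0.0197
```

View pics/w2b.png

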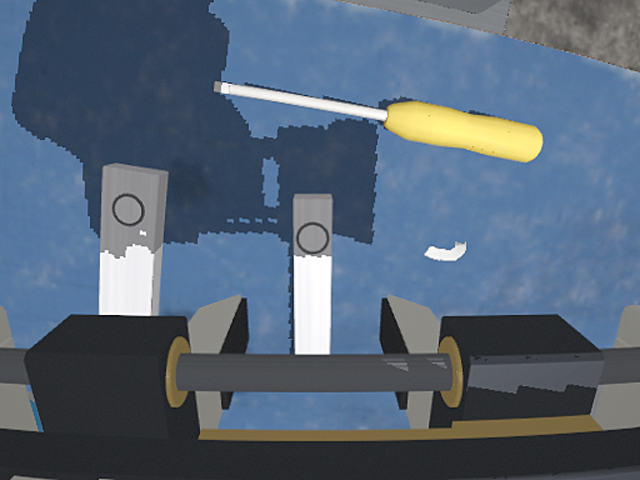

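The bar is centred between the fingers: its axis is at column 312 and the finger midpoint is about 314. Now descend and grip lightly enough that the bar slips before 45 N.

Request:
apply_moves:
  commands:
    - [60,0,-0.025,-0.4,-0.008]
    - [60,0,0,-0.4,0]
    - [60,0,0,-0.4,0]
    - [60,0,0,-0.2,0]
    - [60,0,0,0,0]
    - [60,0,0,0,0]
  newtons: 25

```text
clock: 3.5
position: [0.4536, -0.1677, 0.0089]
ee_rot: [-0.254, 3.13, -0.0]
force: [0.4, -0.5, -0.5]
width: 0.599
gripper_force: 0.0
```

Request:
apply_moves:
  commands:
    - [60,0,0.015,-0.085,0]
    - [60,0,0,0,0]
    - [15,0,0,0,0]
    - [15,0,0,0,0]
    - [15,0,0,0,0]
    - [15,0,0,0,0]
    - [15,0,0,0,0]
    - [15,0,0,0,0]
  newtons: 25

```text
clock: 4.5
position: [0.4529, -0.167, 0.0029]
ee_rot: [-0.253, 3.131, 0.0]
force: [-0.7, -0.4, 0.3]
width: 0.151
gripper_force: 0.0
```

Run:
```python
from h import *
print(observe()["width"],observe()["gripper_force"])
c,im,dep=snap("wrist","w3")
cv2.imwrite("pics/w3b.png",cv2.resize(im[:,:,::-1],(640,480),interpolation=cv2.INTER_CUBIC))
```

```text
0.15125405230443356 0.0
```

View pics/w3b.png

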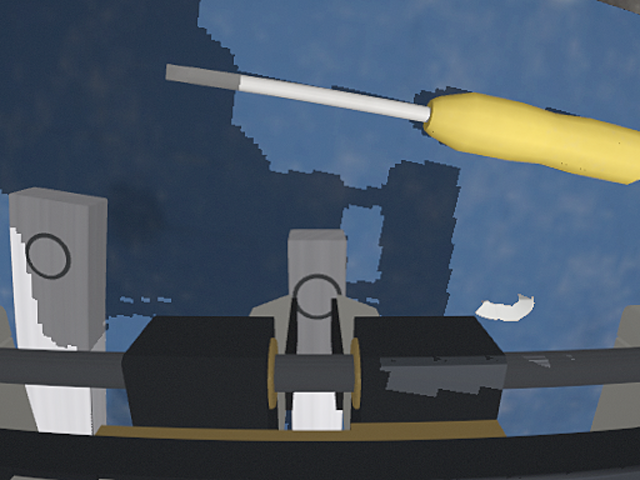

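The fingers straddle the bar, with the pads at columns 295 and 338, but they show no contact yet. I'll close further.

Request:
apply_moves:
  commands:
    - [0,0,0,0,0]
    - [0,0,0,0,0]
    - [0,0,0,0,0]
    - [0,0,0,0,0]
  newtons: 25

```text
clock: 5.05
position: [0.4529, -0.167, 0.0029]
ee_rot: [0.253, -3.131, -0.0]
force: [0.3, 0.2, -0.3]
width: 0.005
gripper_force: 0.0
```

Run:
```python
from h import *
c,im,dep=snap("wrist","w4");P=cloud(c,dep);boxes(P,.0145,.023,400)
c2,im2,dep2=snap("scene","s4")
q=proj(c2,[[.453,-.167,.0],[.453,-.167,.02]]);print(q)
a=cv2.resize(im[:,:,::-1],(400,300));u,v=q[0].astype(int)
b=cv2.resize(im2[v-50:v+50,u-66:u+67,::-1],(400,300),interpolation=cv2.INTER_CUBIC)
cv2.imwrite("pics/m4.png",np.hstack([a,b]))
```

```text
px [361.  96.] 6309 c 365.4 -137.8 size 23.2 186.3 ang 0.1 z 0.0186
px [ 42. 217.] 7966 c 458.5 -283.8 size 37.8 75.3 ang 89.6 z 0.0196
px [253. 213.] 2256 c 434.1 -169.5 size 27.9 24.0 ang 9.0 z 0.0197
px [ 49. 325.] 1692 c 526.9 -281.1 size 29.3 34.9 ang 10.9 z 0.0196
[[202.83315384 226.38683651]
 [202.29237071 219.94586396]]
```

View pics/m4.png

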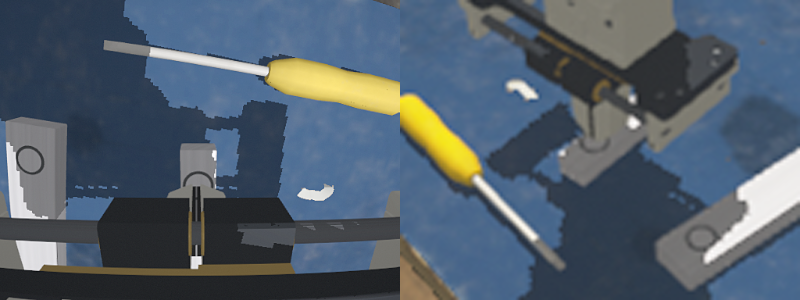

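The fingers closed above the bar, so they end higher than the TCP value implies. I'll check the fingertip height in the depth data.

Run:
```python
from h import *
for t,z in(("w1",.2657),("w2",.092),("w3",.0029),("w4",.0029)):
    c,im,dep=load(t);P=cloud(c,dep)
    H=P[...,2]-z
    m=(dep>0)&(dep<.23)
    h=H[m]; print(t,len(h),"lowest of near px rel TCP",np.percentile(h,[0,1,5,25]).round(4), "depth range",dep[m].min())
    i=np.argwhere(m&(H<np.percentile(h,2)));print(i.mean(0),i.min(0),i.max(0))
# side/scene cloud near the fingers now
c,im,dep=load("s4");P=cloud(c,dep)
m=(np.hypot(P[...,0]-.453,P[...,1]+.167)<.025);
for v,u in np.argwhere(m)[::12]: print(v,u,P[v,u].round(4),im[v,u],end=" | ")
```

```text
w1 54491 lowest of near px rel TCP [0.0215 0.0309 0.0511 0.1031] depth range 0.061455358
[251.50458716 249.89449541] [235 123] [282 381]
w2 58751 lowest of near px rel TCP [0.0216 0.0329 0.0568 0.1035] depth range 0.061507795
[250.68595745 250.41276596] [235 157] [283 344]
w3 195688 lowest of near px rel TCP [-0.0057 -0.0025 -0.002  -0.0013] depth range 0.061732348
[110.08993357 244.80633623] [0 0] [345 511]
w4 195609 lowest of near px rel TCP [-0.0059 -0.0026 -0.0021 -0.0013] depth range 0.061638612
[113.5951955  245.51469461] [0 0] [347 511]
0 179 [ 0.4339 -0.1829  0.4871] [75 66 57] | 1 183 [ 0.4415 -0.1811  0.4836] [78 69 58] | 2 187 [ 0.4498 -0.1786  0.4797] [82 73 61] | 4 183 [ 0.4386 -0.185   0.4811] [77 68 57] | 5 187 [ 0.4481 -0.1806  0.4764] [80 70 61] | 6 190 [ 0.4549 -0.178   0.4727] [84 73 63] | 7 193 [ 0.4635 -0.1729  0.4679] [72 63 54] | 9 186 [ 0.4414 -0.1873  0.474 ] [76 68 57] | 10 188 [ 0.445  -0.1868  0.4716] [78 68 58] | 11 191 [ 0.4515 -0.1846  0.4681] [80 70 61] | 12 194 [ 0.4578 -0.1829  0.4647] [87 75 65] | 14 191 [ 0.4489 -0.1879  0.4653] [82 71 61] | 15 196
[... 2046 characters left out ...]
-0.0029] [47 60 76] | 231 212 [ 0.4593 -0.1911  0.0007] [47 60 77] | 232 212 [ 0.4591 -0.1912 -0.0023] [47 61 77] | 234 201 [ 0.4356 -0.1838  0.0023] [ 93  95 100] | 235 205 [ 0.443  -0.1876 -0.003 ] [50 62 77] | 375 217 [ 0.4684 -0.1529 -0.7412] [107 102  93] | 376 221 [ 0.4758 -0.1649 -0.7394] [103 100  91] | 377 222 [ 0.4777 -0.1675 -0.7453] [102  98  90] | 378 221 [ 0.4715 -0.1701 -0.7395] [100  96  89] | 379 220 [ 0.4669 -0.1707 -0.7393] [99 95 87] | 380 217 [ 0.4581 -0.1657 -0.7421] [106 102  94] | 381 214 [ 0.449  -0.1613 -0.7435] [108 102  93] | 382 211 [ 0.4394 -0.1577 -0.7427] [99 95 88] | 383 209 [ 0.4311 -0.1582 -0.7373] [98 95 87] | 383 221 [ 0.4615 -0.1825 -0.7412] [93 90 82] |
```

The tips end about 20 mm above the TCP. I'll open and go lower, watching the force.

Request:
apply_moves:
  commands:
    - [55,0,0,0,0]
    - [55,0,0,0,0]
    - [55,0,0,0,0]
    - [55,0,0,0,0]
    - [55,0,0,-0.1,0]
    - [55,0,0,-0.1,0]
    - [55,0,0,-0.05,0]
    - [55,0,0,0,0]
  newtons: 25

```text
clock: 6.15
position: [0.4526, -0.167, -0.0124]
ee_rot: [0.253, -3.131, -0.0]
force: [-1.5, -0.0, 0.7]
width: 0.549
gripper_force: 0.0
```

Request:
apply_moves:
  commands:
    - [55,0,0,-0.05,0]
    - [55,0,0,0,0]
    - [0,0,0,0,0]
    - [0,0,0,0,0]
    - [0,0,0,0,0]
    - [0,0,0,0,0]
    - [0,0,0,0,0]
    - [0,0,0,0,0]
  newtons: 25

```text
clock: 7.15
position: [0.4529, -0.1669, -0.015]
ee_rot: [-0.253, 3.131, 0.0]
force: [0.1, 0.3, 1.7]
width: 0.26
gripper_force: 25.0
```

Request:
apply_moves:
  commands:
    - [0,0,0,0.33,0]
    - [0,0,0,0.33,0]
    - [0,0.068,0.351,0,0.0177]
    - [0,0.068,0.351,0,0.0177]
    - [0,0.068,0.351,0,0.0177]
    - [0,0.068,0.351,0,0.0177]
    - [0,0.068,0.351,0,0.0177]
    - [0,0.068,0.351,0,0.0177]
    - [0,0.068,0.351,0,0.0177]
    - [0,0.068,0.351,0,0.0177]
    - [0,0.068,0.351,0,0.0177]
    - [0,0.068,0.351,0,0.0177]

```text
clock: 8.65
position: [0.4936, 0.0442, 0.0244]
ee_rot: [0.391, -3.117, 0.0]
force: [-0.7, 0.0, -1.8]
width: 0.258
gripper_force: 25.0
```

Request:
apply_moves:
  commands:
    - [0,0,0,0,0]
    - [0,0,0,0,0]

```text
clock: 8.9
position: [0.4933, 0.0427, 0.0244]
ee_rot: [0.39, -3.117, 0.001]
force: [-0.3, -0.4, -1.0]
width: 0.257
gripper_force: 25.0
```

Run:
```python
from h import *
s=observe();Rm=R.from_rotvec(s["ee_rot"]).as_matrix();print(s["position"],np.degrees(np.arctan2(Rm[1,1],Rm[0,1])))
for n in("scene","side","wrist"):
    c,im,dep=snap(n,n[:2]+"5");P=cloud(c,dep);print(n)
    for lo,hi in ((.041,.050),(.05,.065)): boxes(P,lo,hi,100)
    q=proj(c,[[.6,.07,.03]])[0].astype(int)
    if n!="wrist":
        f=(50,67); cr=im[q[1]-50:q[1]+50,q[0]-67:q[0]+66,::-1]
        print(q); cr=cv2.resize(cr,(400,300),interpolation=cv2.INTER_CUBIC)
        if n=="scene":A=cr
        else: B=cr
cv2.imwrite("pics/m5.png",np.vstack([np.hstack([A,B])]))
```

```text
[0.49332322 0.04273253 0.02441544] 104.26696887457568
scene
px [215. 122.] 456 c 684.6 87.8 size 114.5 68.7 ang 15.0 z 0.0425
px [335. 124.] 219 c 917.9 -129.7 size 63.9 87.5 ang 0.3 z 0.0434
px [427. 202.] 279 c 849.1 -476.0 size 96.8 219.5 ang 33.2 z 0.0454
px [300. 194.] 193 c 649.3 -259.0 size 84.1 26.0 ang 72.2 z 0.0444
px [332. 197.] 122 c 686.9 -318.4 size 15.0 79.4 ang 75.0 z 0.0447
px [328. 221.] 666 c 632.7 -358.1 size 53.3 72.5 ang 52.2 z 0.0466
px [443. 271.] 661 c 692.2 -593.8 size 94.0 158.2 ang 65.9 z 0.0464
px [379. 266.] 120 c 613.0 -502.1 size 27.9 57.6 ang 16.3 z 0.0456
px [455. 368.] 218 c 541.4 -696.8 size 12.4 99.9 ang 18.1 z 0.046
px [111.  73.] 120 c 598.7 494.7 size 54.5 57.1 ang 41.6 z 0.0569
px [374. 159.] 2042 c 865.5 -294.9 size 118.5 192.5 ang 68.6 z 0.0556
px [160. 156.] 195 c 483.6 37.0 size 44.3 60.8 ang 13.6 z 0.0561
px [412. 190.] 1253 c 844.9 -427.7 size 116.8 90.6 ang 64.6 z 0.0553
px [320. 192.] 252 c 674.6 -298.0 size 54.6 107.5 ang 37.1 z 0.0574
px [465. 199.] 118 c 904.4 -516.7 size 9.2 102.9 ang 63.4 z 0.0539
px [365. 211.] 116 c 704.9 -396.3
[... 765 characters left out ...]
71.8 ang 14.4 z 0.0447
px [253. 244.] 129 c 550.7 69.9 size 88.8 7.2 ang 12.0 z 0.0457
px [245.  96.] 117 c 624.0 -677.6 size 48.5 152.5 ang 42.0 z 0.0566
px [247. 116.] 134 c 596.0 -509.1 size 74.6 61.8 ang 90.0 z 0.0565
px [126. 148.] 236 c 937.4 -308.5 size 40.3 140.0 ang 10.5 z 0.0583
px [207. 157.] 183 c 686.4 -255.8 size 109.1 51.0 ang 18.7 z 0.0575
px [253. 237.] 429 c 548.8 58.5 size 98.5 32.5 ang 20.2 z 0.0573
px [175. 330.] 262 c 673.2 292.2 size 36.3 34.1 ang 13.7 z 0.0619
[229 248]
wrist
px [250. 194.] 232 c 462.2 33.4 size 1.4 23.7 ang 16.0 z 0.0461
px [251. 240.] 5144 c 482.6 39.1 size 47.3 44.1 ang 53.6 z 0.0593
px [252. 329.] 1391 c 529.9 51.5 size 21.2 23.8 ang 15.4 z 0.0591
```

View pics/m5.png

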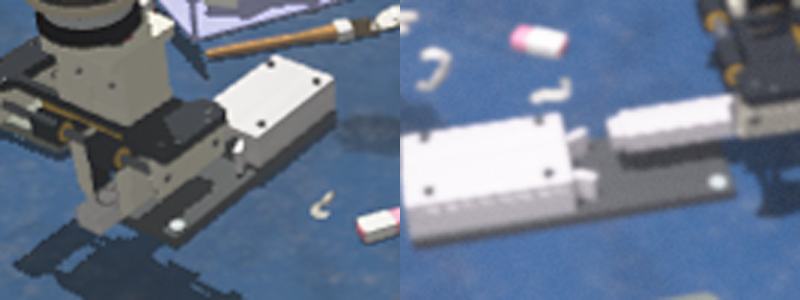

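The bar is flat in the grip and about 1 mm right of the jig axis. I'll correct that, lower, and advance to just inside the mouth.

Request:
apply_moves:
  commands:
    - [0,-0.004,0.017,-0.22,0]
    - [0,0,0,-0.22,0]
    - [0,0,0,0,0]
    - [0,0,0,0,0]

```text
clock: 9.55
position: [0.4931, 0.0444, -0.0022]
ee_rot: [0.391, -3.116, 0.0]
force: [-0.1, 0.2, -1.5]
width: 0.256
gripper_force: 25.0
```

Request:
apply_moves:
  commands:
    - [0,0.0969,0.0248,0,0]
    - [0,0.0969,0.0248,0,0]
    - [0,0.0969,0.0248,0,0]
    - [0,0.0969,0.0248,0,0]
    - [0,0,0,0,0]

```text
clock: 10.18
position: [0.5173, 0.0508, -0.0018]
ee_rot: [-0.391, 3.117, -0.0]
force: [-0.4, 1.5, -1.0]
width: 0.261
gripper_force: 25.0
```

Request:
apply_moves:
  commands:
    - [0,0.052,0.002,0,0]
    - [0,0.0484,0.0124,0,0]
    - [0,0.0484,0.0124,0,0]
    - [0,0.0484,0.0124,0,0]
    - [0,0.0484,0.0124,0,0]
    - [0,0,0,0,0]

```text
clock: 10.92
position: [0.5317, 0.0538, -0.0019]
ee_rot: [-0.391, 3.117, 0.0]
force: [-0.1, -0.5, -1.9]
width: 0.258
gripper_force: 25.0
```

Request:
apply_moves:
  commands:
    - [0,0.0484,0.0124,0,0]
    - [0,0.0484,0.0124,0,0]
    - [0,0.0484,0.0124,0,0]
    - [0,0.0484,0.0124,0,0]
    - [0,0.0484,0.0124,0,0]
    - [0,0,0,0,0]

```text
clock: 11.68
position: [0.5462, 0.0575, -0.0019]
ee_rot: [-0.391, 3.117, 0.0]
force: [-0.4, -1.0, -1.0]
width: 0.259
gripper_force: 25.0
```

Request:
apply_moves:
  commands:
    - [0,0.0484,0.0124,0,0]
    - [0,0.0484,0.0124,0,0]
    - [0,0.0484,0.0124,0,0]
    - [0,0.0484,0.0124,0,0]
    - [0,0,0,0,0]

```text
clock: 12.3
position: [0.5578, 0.0605, -0.0019]
ee_rot: [-0.391, 3.117, -0.0]
force: [0.3, 0.5, -0.9]
width: 0.26
gripper_force: 25.0
```

Request:
apply_moves:
  commands:
    - [0,0.0323,0.0083,0,0]
    - [0,0.0323,0.0083,0,0]
    - [0,0.0161,0.0041,0,0]
    - [0,0.0161,0.0041,0,0]
    - [0,0.0161,0.0041,0,0]
    - [0,0,0,0,0]
  newtons: 15

```text
clock: 13.05
position: [0.5644, 0.0621, -0.0019]
ee_rot: [0.391, -3.117, -0.0]
force: [-0.0, -0.1, -1.6]
width: 0.26
gripper_force: 15.0
```

Request:
apply_moves:
  commands:
    - [0,0.0161,0.0041,0,0]
    - [0,0.0161,0.0041,0,0]
    - [0,0.0161,0.0041,0,0]
    - [0,0.0161,0.0041,0,0]
    - [0,0,0,0,0]

```text
clock: 13.68
position: [0.5683, 0.0631, -0.0019]
ee_rot: [-0.391, 3.117, 0.0]
force: [-0.5, -1.3, -0.9]
width: 0.261
gripper_force: 15.0
```

Request:
apply_moves:
  commands:
    - [0,0.0161,0.0041,0,0]
    - [0,0.0161,0.0041,0,0]
    - [0,0.0161,0.0041,0,0]
    - [0,0.0161,0.0041,0,0]
    - [0,0,0,0,0]

```text
clock: 14.3
position: [0.5721, 0.0641, -0.0019]
ee_rot: [-0.391, 3.117, 0.0]
force: [-0.3, 0.3, -1.3]
width: 0.257
gripper_force: 15.0
```

Request:
apply_moves:
  commands:
    - [0,0.0161,0.0041,0,0]
    - [0,0.0161,0.0041,0,0]
    - [0,0.0161,0.0041,0,0]
    - [0,0.0161,0.0041,0,0]
    - [0,0,0,0,0]

```text
clock: 14.92
position: [0.576, 0.0651, -0.0019]
ee_rot: [-0.391, 3.117, 0.0]
force: [0.0, 0.3, -1.3]
width: 0.26
gripper_force: 15.0
```

Request:
apply_moves:
  commands:
    - [0,0.0161,0.0041,0,0]
    - [0,0.0161,0.0041,0,0]
    - [0,0.0161,0.0041,0,0]
    - [0,0.0161,0.0041,0,0]
    - [0,0,0,0,0]

```text
clock: 15.55
position: [0.5799, 0.0661, -0.0019]
ee_rot: [-0.391, 3.117, 0.0]
force: [-0.0, -0.2, -1.0]
width: 0.257
gripper_force: 15.0
```

Request:
apply_moves:
  commands:
    - [0,0.0161,0.0041,0,0]
    - [0,0.0161,0.0041,0,0]
    - [0,0.0161,0.0041,0,0]
    - [0,0,0,0,0]

```text
clock: 16.05
position: [0.5828, 0.0668, -0.0018]
ee_rot: [-0.391, 3.117, 0.0]
force: [-0.1, 0.8, -1.3]
width: 0.26
gripper_force: 15.0
```

Request:
apply_moves:
  commands:
    - [0,0.0161,0.0041,0,0]
    - [0,0.0161,0.0041,0,0]
    - [0,0.0161,0.0041,0,0]
    - [0,0,0,0,0]

```text
clock: 16.55
position: [0.5857, 0.0676, -0.0019]
ee_rot: [-0.391, 3.117, 0.0]
force: [-0.5, -0.0, -1.0]
width: 0.261
gripper_force: 15.0
```

Request:
apply_moves:
  commands:
    - [0,0.0161,0.0041,0,0]
    - [0,0.0161,0.0041,0,0]
    - [0,0,0,0,0]

```text
clock: 16.92
position: [0.5869, 0.0678, -0.0021]
ee_rot: [0.391, -3.116, 0.0]
force: [-2.6, -0.1, -1.2]
width: 0.259
gripper_force: 15.0
```

Request:
apply_moves:
  commands:
    - [0,0.0161,0.0041,0,0]
    - [0,0.0161,0.0041,0,0]
    - [0,0,0,0,0]

```text
clock: 17.3
position: [0.5869, 0.0679, -0.0022]
ee_rot: [0.39, -3.113, -0.0]
force: [-9.5, -2.4, 4.6]
width: 0.26
gripper_force: 15.0
```

Contact at about 67 mm, with 9.5 N on the stop. I'll relax the push, lower to the floor and release.

Request:
apply_moves:
  commands:
    - [0,-0.02,-0.005,-0.012,0]
    - [0,0,0,0,0]
    - [45,0,0,0,0]
    - [45,0,0,0,0]
    - [45,0,0,0,0]
    - [45,0,0,0,0]

```text
clock: 18.05
position: [0.5885, 0.0683, -0.0026]
ee_rot: [-0.391, 3.117, 0.0]
force: [0.1, -0.9, -0.3]
width: 0.453
gripper_force: 0.0
```

Run:
```python
from h import *
s=observe();print(s["position"],s["force"],s["width"])
c,im,dep=snap("wrist","w6");P=cloud(c,dep)
for lo,hi in ((.008,.018),(.026,.036)): boxes(P,lo,hi,200)
cv2.imwrite("pics/w6b.png",cv2.resize(im[:,:,::-1],(640,480),interpolation=cv2.INTER_CUBIC))
```

```text
[ 0.5884598   0.06825014 -0.0025771 ] [ 0.0815889  -0.90831312 -0.32245222] 0.4529252686885225
px [249. 171.] 18233 c 563.1 60.1 size 96.2 74.3 ang 14.7 z 0.0137
px [483. 230.] 715 c 549.2 192.1 size 61.1 11.5 ang 8.3 z 0.0128
px [251. 239.] 4405 c 577.2 64.6 size 45.2 24.1 ang 14.6 z 0.0318
px [197. 251.] 377 c 590.3 43.3 size 26.2 12.4 ang 53.9 z 0.0316
px [305. 251.] 370 c 578.5 90.0 size 12.5 26.4 ang 65.1 z 0.0317
px [211. 328.] 570 c 628.5 58.1 size 17.7 17.8 ang 83.4 z 0.0341
px [251. 327.] 1262 c 624.3 77.0 size 19.2 23.9 ang 14.6 z 0.0317
px [290. 328.] 586 c 617.3 95.4 size 17.7 17.9 ang 26.4 z 0.0342
```

View pics/w6b.png

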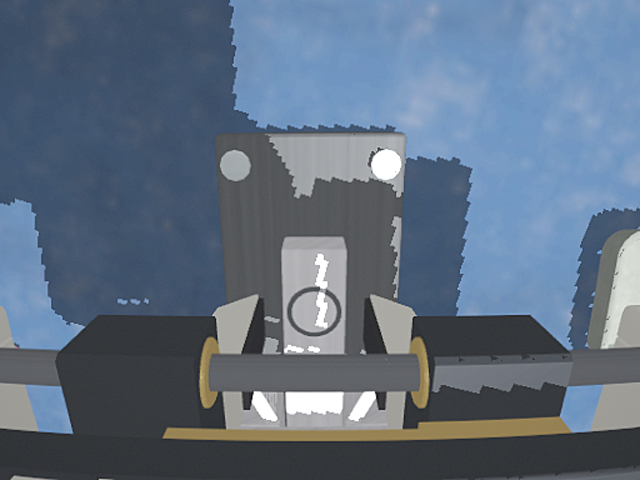

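The bar is in the slot, centred, with the mark at (314,312) and the tail edge at row 238. Now compute the mark position in the world.

Run:
```python
from h import *
c,im,dep=load("w6")
# ellipse fit of ring (dark pixels on bar)
g=cv2.cvtColor(im,cv2.COLOR_RGB2GRAY)
for z in(.030,.0315):
    p=atz(c,np.array([[314,312],[314,337],[314,288],[289,312],[340,312],[314,238]])*.8,[z]*6)*1000;print(p.round(1)[:,:2].tolist())
s=np.array([.5885,.0683])
a=np.radians(14.4);u=np.array([np.cos(a),np.sin(a)])
print("expected mark at TCPgrip -7.. :",(np.array([.5869,.0679])-.0075*u).round(4))
# stamp from scenes
for t in("s0","d0"):
    c,im,dep=load(t);P=cloud(c,dep);m=(np.hypot(P[...,0]-.487,P[...,1]+.405)<.03)&(P[...,2]>.005)
    Q=P[m];print(t,len(Q),Q[Q[:,2]>.07].mean(0).round(4) if (Q[:,2]>.07).any() else "",Q[:,2].max())
    h=(Q[:,2]>.03)&(Q[:,2]<.07);print(Q[h].min(0).round(4),Q[h].max(0).round(4))
```

```text
[[581.1, 66.0], [591.7, 68.7], [571.4, 63.5], [583.5, 56.6], [578.7, 75.7], [552.3, 58.6]]
[[580.4, 65.8], [590.9, 68.5], [570.8, 63.3], [582.8, 56.5], [578.0, 75.4], [551.9, 58.5]]
expected mark at TCPgrip -7.. : [0.5796 0.066 ]
s0 390 [ 0.4851 -0.4066  0.0772] 0.08065873826286041
[ 0.4735 -0.4174  0.0304] [ 0.4945 -0.395   0.0698]
d0 193 [ 0.4866 -0.397   0.0778] 0.08405455947183171
[ 0.4739 -0.4048  0.0302] [ 0.4981 -0.3856  0.0698]
```

Request:
apply_moves:
  commands:
    - [45,0,0,0.3,0]
    - [45,0,0,0.6,0]
    - [45,0,0,0.9,0]
    - [60,0,0,0.9,0]
    - [60,-0.17,-0.6,0,0]
    - [60,-0.17,-0.8,0,0]
    - [60,-0.17,-0.9,0,0]
    - [60,-0.17,-0.9,0,0]
    - [60,-0.17,-0.9,0,0]
    - [60,-0.17,-0.9,0,0]
    - [60,-0.17,-0.9,0,0]
    - [60,-0.17,-0.9,0,0]

```text
clock: 19.6
position: [0.5063, -0.3415, 0.1609]
ee_rot: [-0.391, 3.116, -0.001]
force: [0.9, 0.6, 0.3]
width: 0.6
gripper_force: 0.0
```

Request:
apply_moves:
  commands:
    - [60,-0.17,-0.6,0,0]
    - [60,-0.17,-0.4,0,0]
    - [60,0,0,0,0]
    - [60,0,0,0,0]

```text
clock: 20.1
position: [0.4869, -0.3987, 0.16]
ee_rot: [-0.392, 3.116, 0.001]
force: [0.0, 0.8, 0.1]
width: 0.6
gripper_force: 0.0
```

Run:
```python
from h import *
s=observe();Rm=R.from_rotvec(s["ee_rot"]).as_matrix();print(s["position"],np.degrees(np.arctan2(Rm[1,1],Rm[0,1])))
c,im,dep=snap("wrist","w7");P=cloud(c,dep)
for lo,hi in ((.074,.09),): boxes(P,lo,hi,60)
cv2.imwrite("pics/w7b.png",cv2.resize(im[:,:,::-1],(640,480),interpolation=cv2.INTER_CUBIC))
```

```text
[ 0.48687915 -0.39873963  0.16003019] 104.34299602088392
px [233. 119.] 876 c 430.7 -427.7 size 25.6 24.3 ang 13.2 z 0.0815
px [245. 195.] 784 c 487.0 -403.7 size 25.5 24.6 ang 77.6 z 0.0814
```

View pics/w7b.png

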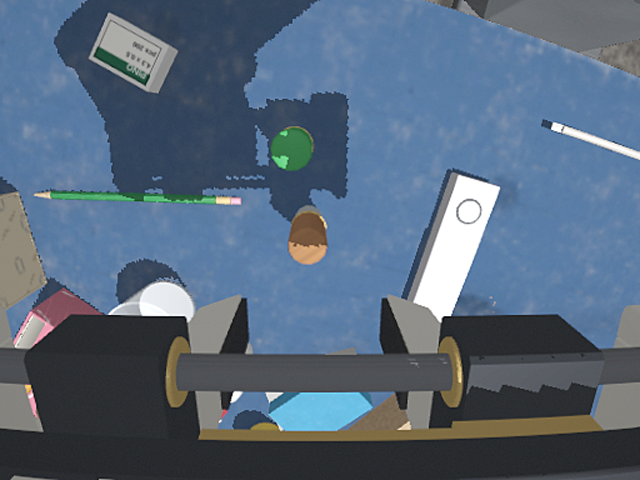

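The stamp is at (308,235), i.e. (0.487, -0.404) in the world, with its top at 80 mm, upright. The green one at (292,148) is clear of the fingers. I'll align and descend.

Request:
apply_moves:
  commands:
    - [60,0.002,-0.083,0,0]
    - [60,0,0,-0.5,0]
    - [60,0,0,-0.6,0]
    - [60,0,0,-0.6,0]
    - [60,0,0,-0.4,0]
    - [60,0,0,-0.23,0]
    - [60,0,0,0,0]
    - [60,0,0,0,0]
  newtons: 40

```text
clock: 21.15
position: [0.487, -0.4053, 0.0207]
ee_rot: [-0.391, 3.116, -0.002]
force: [0.4, -0.6, -0.5]
width: 0.601
gripper_force: 0.0
```

Request:
apply_moves:
  commands:
    - [0,0,0,0,0]
    - [0,0,0,0,0]
    - [0,0,0,0,0]
    - [0,0,0,0,0]
    - [0,0,0,0,0]
    - [0,0,0,0,0]
  newtons: 40

```text
clock: 21.9
position: [0.4865, -0.4048, 0.0198]
ee_rot: [-0.391, 3.117, -0.0]
force: [-0.6, 1.2, 4.6]
width: 0.275
gripper_force: 40.0
```

Request:
apply_moves:
  commands:
    - [0,0,0,0.3,0]
    - [0,0,0,0.6,0]
    - [0,0,0,0.77,0]
    - [0,0.07,0.35,0,0]
    - [0,0.14,0.7,0,0]
    - [0,0.14,0.7,0,0]
    - [0,0.14,0.7,0,0]
    - [0,0.14,0.7,0,0]
    - [0,0.14,0.7,0,0]
    - [0,0.14,0.7,0,0]
    - [0,0.14,0.7,0,0]
    - [0,0.14,0.7,0,0]

```text
clock: 23.4
position: [0.5573, -0.0457, 0.1198]
ee_rot: [0.392, -3.117, -0.001]
force: [0.2, 0.8, -1.0]
width: 0.277
gripper_force: 40.0
```

Request:
apply_moves:
  commands:
    - [0,0.14,0.7,0,0]
    - [0,0.14,0.7,0,0]
    - [0,0.1,0.5,0,0]
    - [0,0.04,0.2,0,0]
    - [0,0,0,0,0]
    - [0,0,0,0,0]

```text
clock: 24.15
position: [0.5827, 0.0763, 0.1198]
ee_rot: [0.388, -3.117, 0.001]
force: [-0.6, -0.3, -0.7]
width: 0.28
gripper_force: 40.0
```

Run:
```python
from h import *
s=observe();print(s["position"],s["width"],s["gripper_force"],s["force"])
out=[]
for n in("wrist","scene","side"):
    c,im,dep=snap(n,n[:2]+"8")
    if n=="wrist": out.append(cv2.resize(im[100:350,150:350,::-1],(320,400),interpolation=cv2.INTER_CUBIC))
    else:
        u,v=proj(c,[[s["position"][0],s["position"][1],.08]])[0].astype(int)
        out.append(cv2.resize(im[v-40:v+40,u-24:u+24,::-1],(240,400),interpolation=cv2.INTER_CUBIC))
        for z0 in (.10,.03): print(n,(proj(c,[[.5806,.0659,z0]])[0]-[u-24,v-40])*5)
cv2.imwrite("pics/m8.png",np.hstack(out))
```

```text
[0.58265324 0.07625616 0.11984915] 0.280308103790582 39.99758005142212 [-0.58775166 -0.3366279  -0.68848464]
scene [128.90065385 177.91485106]
scene [140.33838498 293.59271558]
side [125.72071189 149.78173684]
side [130.29487668 272.27013466]
```

View pics/m8.png

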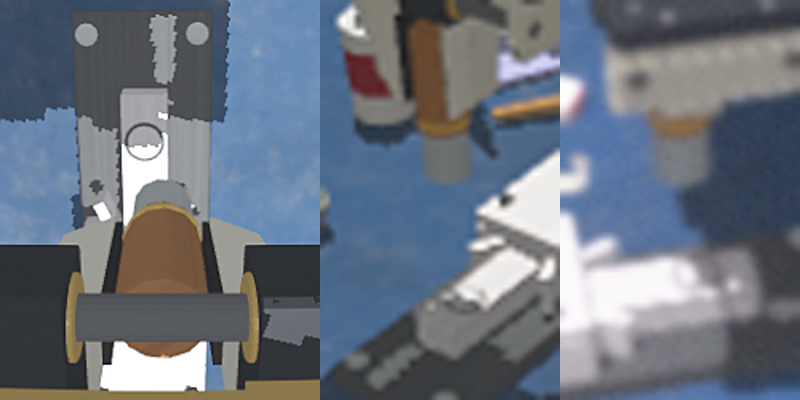

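The stamp hangs upright, with the mark at (143,142) in the left crop. I need to move back about 10 mm in y, then lower to just above the bar.

Request:
apply_moves:
  commands:
    - [0,-0.02,-0.087,0,0]
    - [0,-0.02,-0.087,0,0]
    - [0,0,0,-0.3,0]
    - [0,0,0,-0.4,0]
    - [0,0,0,-0.3,0]
    - [0,0,0,0,0]
    - [0,0,0,0,0]

```text
clock: 25.18
position: [0.581, 0.0677, 0.0604]
ee_rot: [-0.391, 3.117, -0.0]
force: [0.4, -0.4, -0.7]
width: 0.275
gripper_force: 40.0
```

Run:
```python
from h import *
s=observe();print(s["position"],s["force"])
out=[]
for n in("scene","side"):
    c,im,dep=snap(n,n[:2]+"9");u,v=proj(c,[[.575,.066,.04]])[0].astype(int)
    out.append(cv2.resize(im[v-30:v+30,u-40:u+40,::-1],(400,300),interpolation=cv2.INTER_CUBIC))
    for p in ([.5806,.0659,.03],[.5806,.0659,.042]): print(n,((proj(c,[p])[0]-[u-40,v-30])*5).round())
cv2.imwrite("pics/m9.png",np.hstack(out))
```

```text
[0.58101173 0.06765605 0.06036596] [ 0.43874038 -0.39143205 -0.65380055]
scene [215. 164.]
scene [213. 144.]
side [190. 167.]
side [190. 147.]
```

View pics/m9.png

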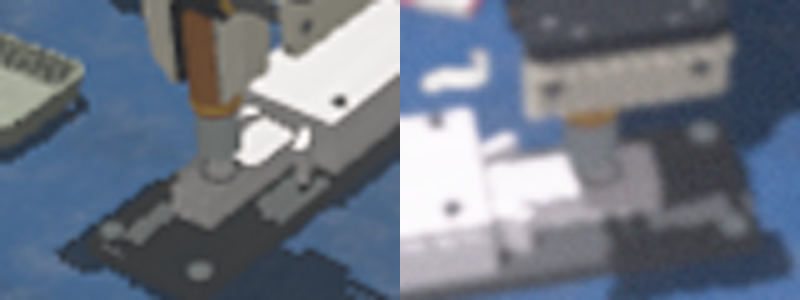

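The foot sits right over the ring in both views. Correct 1.8 mm in y and descend gently.

Request:
apply_moves:
  commands:
    - [0,-0.01,-0.028,0,0]
    - [0,0,0,0,0]
    - [0,0,0,-0.05,0]
    - [0,0,0,-0.05,0]
    - [0,0,0,-0.05,0]
    - [0,0,0,0,0]

```text
clock: 26.02
position: [0.5797, 0.0661, 0.0504]
ee_rot: [0.391, -3.116, 0.0]
force: [-0.1, -0.8, 0.3]
width: 0.277
gripper_force: 40.0
```

Request:
apply_moves:
  commands:
    - [0,0,0,-0.017,0]
    - [0,0,0,-0.017,0]
    - [0,0,0,0,0]

```text
clock: 26.4
position: [0.5803, 0.0661, 0.0498]
ee_rot: [-0.391, 3.116, 0.001]
force: [-2.9, -0.8, 9.6]
width: 0.278
gripper_force: 40.0
```

Request:
apply_moves:
  commands:
    - [0,0,0,-0.004,0]
    - [0,0,0,0,0]
    - [0,0,0,0,0]
    - [0,0,0,0,0]

```text
clock: 26.9
position: [0.5803, 0.0661, 0.0497]
ee_rot: [-0.391, 3.116, 0.001]
force: [-4.2, -0.0, 11.5]
width: 0.276
gripper_force: 40.0
```

Pressed with about 11.5 N for over 0.5 s. Lift straight up, then carry the stamp to the free spot where the bar lay.

Request:
apply_moves:
  commands:
    - [0,0,0,0.04,0]
    - [0,0,0,0.1,0]
    - [0,0,0,0.3,0]
    - [0,0,0,0.4,0]
    - [0,0,0,0.4,0]
    - [0,-0.25,-0.6,0,0]
    - [0,-0.25,-0.6,0,0]
    - [0,-0.25,-0.6,0,0]
    - [0,-0.25,-0.6,0,0]
    - [0,-0.25,-0.6,0,0]
    - [0,-0.25,-0.6,0,0]
    - [0,0,0,0,0]

```text
clock: 28.4
position: [0.4888, -0.1534, 0.1242]
ee_rot: [-0.382, 3.117, -0.002]
force: [0.8, 0.0, -0.4]
width: 0.278
gripper_force: 40.0
```

Run:
```python
from h import *
s=observe();print(s["position"],s["force"],s["width"])
c,im,dep=snap("wrist","w10");P=cloud(c,dep)
x,y=s["position"][:2]
print(np.nanmax(np.where(np.hypot(P[...,0]-x+.03,P[...,1]-y)<.025,P[...,2],np.nan)))
for n in ("scene","side"):
    c,im,dep=snap(n,n[:2]+"10");P=cloud(c,dep);m=np.hypot(P[...,0]-x,P[...,1]-y)<.04; q=P[m];q=q[q[:,2]<.035];print(n,len(q),np.percentile(q[:,2],[2,50,98]).round(4))
    boxes(P,.026,.036,100) if n=="side" else 0
```

```text
[ 0.48882088 -0.15338618  0.12424595] [ 0.79403893  0.04402585 -0.40220027] 0.2782273165754684
0.25548950633596146
scene 951 [-7.466e-01 -2.500e-03  5.000e-04]
side 455 [-0.0017  0.001   0.0034]
px [199. 117.] 216 c 751.7 -554.4 size 63.6 220.8 ang 88.7 z 0.0291
px [165. 168.] 149 c 799.6 -242.0 size 138.1 70.1 ang 31.1 z 0.0315
px [209. 167.] 139 c 688.0 -245.7 size 125.1 61.1 ang 4.1 z 0.0313
px [170. 184.] 101 c 784.0 -158.4 size 70.3 27.1 ang 25.3 z 0.0281
px [232. 249.] 371 c 590.5 68.5 size 73.3 55.6 ang 14.3 z 0.0306
px [191. 266.] 201 c 673.7 125.2 size 113.5 5.0 ang 15.2 z 0.0312
px [108. 348.] 123 c 788.4 318.6 size 30.8 16.2 ang 48.7 z 0.0337
```

The table there is clear. Lower the stamp.

Request:
apply_moves:
  commands:
    - [0,0,0,-0.4,0]
    - [0,0,0,-0.5,0]
    - [0,0,0,-0.4,0]
    - [0,0,0,-0.25,0]
    - [0,0,0,-0.12,0]
    - [0,0,0,0,0]
    - [0,0,0,-0.017,0]
    - [0,0,0,-0.017,0]
    - [0,0,0,0,0]

```text
clock: 29.68
position: [0.4902, -0.1499, 0.021]
ee_rot: [-0.391, 3.117, -0.0]
force: [-0.9, 0.5, -0.5]
width: 0.274
gripper_force: 40.0
```

Request:
apply_moves:
  commands:
    - [0,0,0,-0.014,0]
    - [0,0,0,-0.008,0]
    - [0,0,0,0,0]

```text
clock: 30.05
position: [0.4901, -0.1499, 0.0197]
ee_rot: [-0.391, 3.117, 0.0]
force: [-1.1, 0.7, 5.3]
width: 0.274
gripper_force: 40.0
```

Standing on the table. Release and withdraw straight up.

Request:
apply_moves:
  commands:
    - [35,0,0,0,0]
    - [60,0,0,0,0]
    - [60,0,0,0,0]
    - [60,0,0,0,0]
    - [60,0,0,0.3,0]
    - [60,0,0,0.6,0]
    - [60,0,0,0.9,0]
    - [60,0,0,0.9,0]
    - [60,0,0,0,0]
    - [60,0,0,0,0]

```text
clock: 31.3
position: [0.4897, -0.1496, 0.1811]
ee_rot: [0.391, -3.117, -0.001]
force: [-0.7, -1.2, 0.9]
width: 0.6
gripper_force: 0.0
```

Run:
```python
from h import *
s=observe();print(s["clock"],s["position"],s["force"],s["width"])
c,im,dep=snap("wrist","w11");P=cloud(c,dep);boxes(P,.074,.09,60)
# bar tail position before/after pressing, side camera grey difference near bar
a=load("si10")[1] ;c,im,dep=snap("side","si11");P=cloud(c,dep)
c,im2,d2=snap("scene","sc11")
o=[]
for n,i,cc in(("scene",im2,load("sc11")[0]),("side",im,load("si11")[0])):
    u,v=proj(cc,[[.54,-.02,.03]])[0].astype(int);o.append(cv2.resize(i[v-75:v+75,u-100:u+100,::-1],(400,300),interpolation=cv2.INTER_CUBIC))
cv2.imwrite("pics/m11.png",np.hstack(o))
```

```text
31.3 [ 0.48965568 -0.14959547  0.18105673] [-0.67471107 -1.19539145  0.8977921 ] 0.5996894081546275
px [250. 190.] 675 c 490.7 -150.4 size 24.4 25.5 ang 3.0 z 0.0814
```

View pics/m11.png

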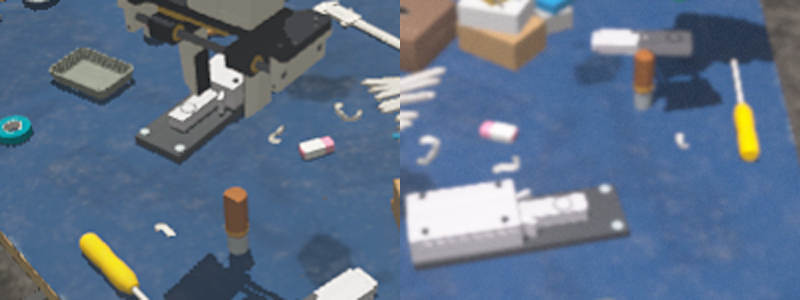

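The stamp stands upright at (237,220), clear of the fingers, and the bar sits in the jig. Handing in.

```bash
python3 -c "
from cell import arm
print(arm.sign_off())"
```

```text
the job is handed in; nothing more can be done
None
```

The job is handed in, but sign-off gave no verdict: the narrow bar went in until it touched the stop at about 10 N, its mark was stamped at about 11.5 N, and the stamp stands upright on the table where the bar first lay; I did not re-measure the bar against the stop after lifting the stamp.

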